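# Latch the curing box and start it

## Robot

A 6-joint arm with a two-finger parallel gripper is mounted at the origin on the work surface. World frame = base frame: x ahead of the robot, y to its left, z up, the work surface at z = 0. Lengths are in m, angles in rad, forces in N, time in s.
With the tool pointing down it reaches from about 0.325 to 0.75 m from the base axis. Payload 7.6 kg.
Tool frame: the origin (TCP) lies midway between the tips of the shut fingers; the grasp point (between the pads) lies robot.grasp_offset behind it (robot.grasp_offset is the distance from the TCP to the grasp point, in m); z points along the fingers, y is the direction in which the jaws open and shut (so a half turn about z gives the same grasp; the last joint's range is limited). The gripper opens to 85 mm and grips with 20 to 120 N. Pads are 22 mm wide; open, the fingers measure 114 mm over their backs; the gripper's body (76 mm by 85 mm) begins 54 mm behind the grasp point. The pads swing forward as they close: fully open they stand 13 mm farther back than shut.
Start: joints at [-1.269, 0.052, 1.401, -0, 1.689, -0.07], TCP at [0.191, -0.489, 0.231] pointing down, gripper open.
Joint ranges: [-2.9, 2.9], [-0.91, 2.17], [0.12, 2.37], [-1.06, 4.2], [0.26, 2.73], [-2.93, 2.93]. Speed limits (rad/s): [2.57, 2.57, 3.01, 3.14, 3.14, 3.14].

## Interface

Orientations are given as a unit quaternion [w, x, y, z].
In Python, from cell import robot, grab_frame, calibration gives the robot as it stands.
- The arm moves only by the tool step_arm, never from a script. Its argument "commands" is a list that holds one entry, the list of rows, each a list of 5 numbers: the shift along the world's x, y, z in m, then the turn about the world's z in rad, then the opening, from -1 (shut) to 1 (fully open), so that 0 is half open. In form: [[[x, y, z, turn, gripper], ...]]. A call has 1 to 20 rows; each row shifts and turns the commanded pose from where the row before left it; what a row does not reach is not made up. A row lasts 1/10 s, in which the tool goes at most 50 mm and 8.59 degrees, less where a joint would pass 70% of its speed; a pose out of reach is approached as far as the arm can. A call is refused whole if a number of a shift passes 0.05 or a number of a turn 0.15, either way. A call with a gripper value outside its range is refused whole. The fingers move at their own pace and stop on an object; the grip force is fixed at half the most. Time passes only in rows, so rows that do not move let the fingers close. It gives the time, the measured TCP pose, the force and the opening at its end, in the units of the state.
- robot.observe(): the state, without advancing time (a new reading comes with each control period).
- grab_frame(name): name is "side" or "top" or "wrist"; returns the picture (420x560x3 uint8, red, green, blue); there is no depth.
- calibration(name): a dict with "intrinsics" (3x3 intrinsics, pixels), "origin" and "orientation" of the camera in the world; the wrist camera has in their place "T_tool_cam" (4x4, takes a point from camera to tool coordinates, whose origin is the TCP and whose axes are the flange's). Camera axes: x right, y down, z forward; pixel columns grow to the right and rows downward; lengths in m; the calibration is good to about 2 mm. The wrist camera is an equidistant fisheye: a pixel r from the principal point sees the ray r / f radians off the axis. A picture is of the moment at which its call begins: read the wrist's pose just before it. calibration takes no time and is no camera call.
- robot.sign_off(): hands the job in, once; it reports no verdict.
The state is a dict: "t": time; "q": joint angles; "qvel": joint speeds; "joint_torque": joint torques, N m; "position": TCP position; "eef_rot": TCP orientation; "force": force on the tool from outside, world axes, zero at the start; "moment": the same for the moment, N m; "gripper_width": finger opening in m.
Only numpy, scipy, OpenCV 4.12 (cv2) and the standard library are available. Lean on these libraries where they do the work, as an engineer would, in place of code of your own. Each camera call takes 0.05 s, during which the arm holds its last target.

## Task

The freshly lacquered bowls are in the curing box: shut its lid all the way, then swing the steel hasp over so that it lies flat over the lid's catch. Only when it is latched, press the start button on the console beside it fully down and let it come back up. Do not push the stand, the bowl or the jar on the bench around.

Things in the scene. Friction and masses are not known exactly. Their poses are not given: they have to be found in the camera images.
- curing_box: Fixed pale wooden box with dark corner irons, 240 x 220 mm, its top (deck and shut lid) 122 mm high. Origin: centre of its underside; x points from its front (robot side) to its rear, z up. The front 65 mm of the top (x -120 to -55 mm) is a fixed deck; the lid covers the rest. Two dark bowls stand inside, out of the way.
- lid (a joint): Lid angle in rad: 0 shut, grows as its front edge rises (to 1.2). Board 12 mm thick, 220 mm wide (y), reaching 175 mm from its hinge line towards the front when shut, 0.4 kg; its underside holds the hinge line. The stiff hinge keeps it wherever it is left; 1 to 6 N near its front edge pushes it down. Starts open at 0.45 to 0.9.
- lid_hinge (a point): Middle of the lid's hinge line, which runs along y of the box at its rear: x = 120, y = 0, z = 110 mm in the box's frame.
- lid_edge (a point): Middle of the upper front edge of the lid, 175 mm from its hinge line; moves with the lid. Frame: that of the lid, parallel to the box's when shut.
- catch (a point): Top of the lid's catch, a steel staple (bent 7 mm bar, 23 mm long in x, standing 20 mm above the lid) in the middle of the lid's width, 135 mm from the lid's hinge line. On the shut lid it is at x = -15, y = 0, z = 141.5 mm in the box's frame.
- hasp (a joint): Hasp angle in rad: 0 lying flat on the lid over the catch (tip to the rear), pi/2 upright, more than that leaning towards the box's front (to 2.5). A flat steel strap 40 mm wide, 4 mm thick, 119 mm long from hinge to tip. Its stiff hinge keeps it wherever it is left; 1 to 2 N at the tip moves it. Starts at 1.75 to 2.2.
- hasp_hinge (a point): Middle of the hasp's hinge line, along y of the box, on the deck: x = -75, y = 0, z = 127 mm in the box's frame. The strap's slot, 28 x 14 mm, is centred 60 mm from it; the catch stands up through the slot, 13 mm proud of the strap, when the hasp lies flat. From 76 mm to the tip the strap is solid.
- hasp_tip (a point): Free end of the hasp, middle of its width and thickness, 119 mm from its hinge. Frame: x along the strap away from the hinge, y along the hinge, z out of the face that is up when the hasp lies flat.
- console: Fixed grey control console, 160 x 110 mm, to the left or the right of the box. Origin: on the bench under it (it spans x -85 to +75 mm); x points from its front to its rear, z up. Its panel, with the button, leans 42 deg: it faces up and to the front (-x). The rear column is 140 mm high and carries a clear guard over the button.
- guard_edge (a point): Middle of the front lower edge of the clear plastic drip guard (level plate 90 mm wide, 4 mm thick, from the rear column to here): x = -48, y = 0, z = 147 mm in the console's frame, 55 mm above the button's top. The guard covers the button from above, so it is reached from the front with the tool tilted along its axis.
- start_button (a joint): Travel of the start button in m along its axis: 0 up, 0.006 fully down; a spring returns it. It starts to move at 1.5 N and takes 5 N to be fully down.
- start_button_top (a point): Centre of the top of the round white start button (40 mm across, in a black collar 56 mm across, standing 10 mm above the collar), at x = -30, y = 0, z = 92 mm in the console's frame. Frame: z points out of the button along its axis, 42 deg from vertical towards the console's front; y is the console's y.
- stand: Loose dark turned wooden pedestal, 110 mm across, 100 mm high, on the side of the box without the console; origin at the centre of its foot. To be left alone.
- bowl: Loose dark lacquer bowl, 110 mm across, 55 mm high, behind and beside the box; origin at the centre of its foot. To be left alone.
- jar: Loose amber glass jar, 64 mm across, 85 mm high, behind and beside the box; origin at the centre of its foot. To be left alone.
Not all that is in view belongs to the job. What is shaped like the console but green, purple or red is not meant.

How it is judged:
On the way, in this order (a step that is already met when the one before it is completed fails the run):
1. the lid is shut (value of joint lid below 0.03 rad), for 0.2 s.
2. the hasp lies over the catch of the shut lid (value of joint hasp below 0.06 rad and value of joint lid below 0.03 rad), for 0.2 s.
3. the start button is fully down (value of joint start_button above 0.005 m), for 0.05 s.
At the end, for the whole second after the job is handed in: Lid shut (within 0.03 rad), hasp flat over the catch (within 0.06 rad), start button back up (within 1 mm) (all of step 2 and value of joint start_button below 0.001 m); the robot touches nothing.
It fails at once if the start button is pressed while the box is not latched (value of joint start_button above 0.003 m and (value of joint hasp above 0.1 rad or value of joint lid above 0.05 rad)).
It fails at once if the stand, bowl or jar is pushed more than 30 mm or tipped (distance of any of stand, bowl, jar from where it was at the start of the episode above 0.03 m or angle between any of stand, bowl, jar's own z axis and vertical above 0.4 rad).
It also fails if it takes over 58 s, if anything falls off the work surface, if the arm or the gripper's body presses on something with over 40 N, if the wrist force passes 120 N, or if a joint passes its speed limit or range.

## Working session

There is one attempt and no reset: what is moved stays moved. The work goes in short steps, Python scripts to look and compute and a tool call to move; the robot and the scene stay as the last step left them, time stands still between calls to the robot, and variables do not carry over. Pictures are saved under pics/ and viewed, and the job is handed in when it is done.

Besides the shell and the picture viewer there is one more tool, called after "Call:" as name(argument=value, ...), one argument or row to a line, values as JSON. step_arm: Moves the arm, as the interface text tells. Its arguments: {"type":"object","properties":{"commands":{"type":"array"}},"required":["commands"]}

```bash
mkdir -p pics; ls
python3 - <<'E'
from cell import robot, grab_frame, calibration
import cv2
for n in ("side","top","wrist"):
    s=robot.observe()
    im=grab_frame(n); cv2.imwrite(f"pics/a_{n}.png",im[:,:,::-1])
    print(n,calibration(n))
print(robot.observe()); print(robot.grasp_offset)
E
```

```text
pics
side {'intrinsics': array([[498.4566423 ,   0.        , 283.32720244],
       [  0.        , 498.4566423 , 204.27356442],
       [  0.        ,   0.        ,   1.        ]]), 'origin': array([-0.0702811 ,  0.74183005,  1.16806725]), 'orientation': array([ 0.12357995, -0.33684935,  0.86735774, -0.34489282])}
top {'intrinsics': array([[510.24232175,   0.        , 280.85353754],
       [  0.        , 510.24232175, 205.58482838],
       [  0.        ,   0.        ,   1.        ]]), 'origin': array([0.35753046, 0.00231677, 1.58366511]), 'orientation': array([-0.05625317,  0.71425831, -0.69618192,  0.04473676])}
wrist {'intrinsics': array([[325.1922621 ,   0.        , 279.4121719 ],
       [  0.        , 325.1922621 , 211.45246103],
       [  0.        ,   0.        ,   1.        ]]), 'T_tool_cam': array([[-9.62668220e-04, -9.50664218e-01, -3.10220273e-01,
         7.87291978e-02],
       [ 9.99998203e-01, -1.42176596e-03,  1.25380438e-03,
        -1.45265824e-04],
       [-1.63300759e-03, -3.10218509e-01,  9.50663879e-01,
        -1.41966887e-01],
       [ 0.00000000e+00,  0.00000000e+00,  0.00000000e+00,
         1.00000000e+00]])}
{'t': 0.15, 'q': array([-1.26931483e+00,  5.26956213e-02,  1.40146666e+00, -5.28165436e-06,
        1.68860457e+00, -7.03175894e-02]), 'qvel': array([ 0.00117389, -0.00366299, -0.00378327, -0.00102883,  0.00127107,
       -0.00087069]), 'joint_torque': array([ 7.21376982e-04, -3.81951606e+01, -3.60424018e+01, -1.47812107e-04,
        4.68152910e-03, -2.43911524e-05]), 'position': array([ 0.19067418, -0.48891403,  0.23067659]), 'eef_rot': array([-5.82880304e-04,  9.82770273e-01,  1.84830317e-01, -7.03123821e-05]), 'force': array([ 0.59218035, -0.03021997, -1.24703785]), 'moment': array([-0.0680178 , -0.04715487, -0.03756886]), 'gripper_width': 0.08525689107646385}
0.0187
```

View pics/a_side.png

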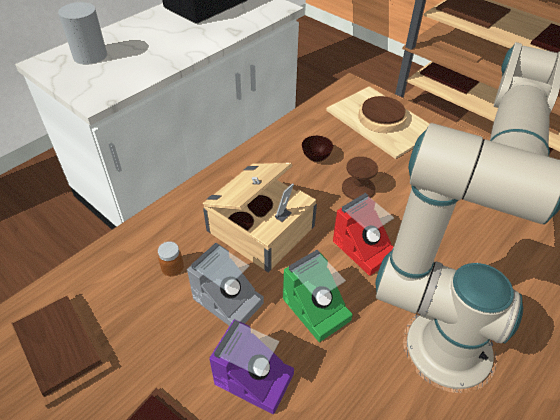

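View pics/a_top.png

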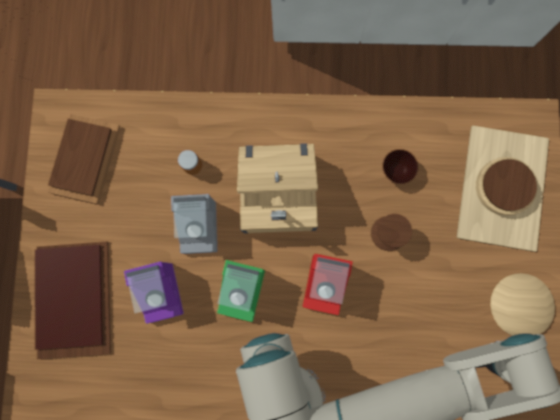

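View pics/a_wrist.png

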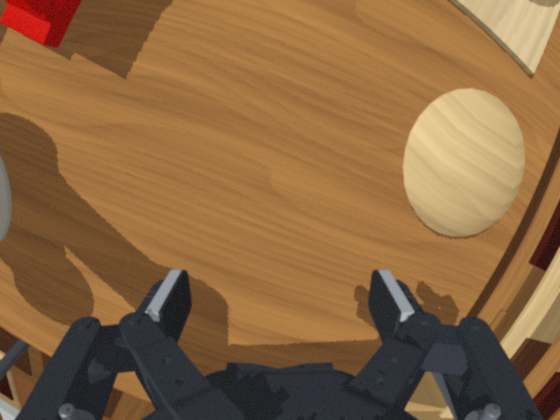

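```bash
cat > h.py <<'E'
import numpy as np, cv2
from scipy.spatial.transform import Rotation as R
from cell import robot, grab_frame, calibration
def Rq(q): return R.from_quat([q[1],q[2],q[3],q[0]]).as_matrix()
_c={}
def cal(n):
    if n not in _c: _c[n]=calibration(n)
    return _c[n]
def proj(n,P,c=None):
    c=c or cal(n); P=np.atleast_2d(P)
    p=(P-c['origin'])@Rq(c['orientation'])
    K=c['intrinsics']; return np.c_[K[0,0]*p[:,0]/p[:,2]+K[0,2],K[1,1]*p[:,1]/p[:,2]+K[1,2]]
def ray(n,uv,z):
    c=cal(n);K=c['intrinsics'];d=np.array([(uv[0]-K[0,2])/K[0,0],(uv[1]-K[1,2])/K[1,1],1.])
    d=Rq(c['orientation'])@d; o=c['origin']; return o+d*(z-o[2])/d[2]
def tr(P,x,y,yaw):
    P=np.atleast_2d(P)/1000.; c,s=np.cos(yaw),np.sin(yaw)
    return np.c_[x+c*P[:,0]-s*P[:,1],y+s*P[:,0]+c*P[:,1],P[:,2]]
def projw(P,s,):
    c=cal('wrist');T=c['T_tool_cam'];K=c['intrinsics']
    P=np.atleast_2d(P); pt=(P-s['position'])@Rq(s['eef_rot']); pc=(pt-T[:3,3])@T[:3,:3]
    r=np.hypot(pc[:,0],pc[:,1]);th=np.arctan2(r,pc[:,2]); k=K[0,0]*th/np.maximum(r,1e-9)
    return np.c_[K[0,2]+k*pc[:,0],K[1,2]+k*pc[:,1]]
def crop(im,x0,y0,x1,y1,f): return cv2.resize(im[y0:y1,x0:x1],None,fx=f,fy=f,interpolation=cv2.INTER_CUBIC)
E
python3 - <<'E'
from h import *
s=cv2.imread('pics/a_side.png');t=cv2.imread('pics/a_top.png')
cv2.imwrite('pics/b_side.png',crop(s,150,140,350,290,4)); cv2.imwrite('pics/b_top.png',crop(t,150,130,350,280,4))
s2=robot.observe();print(proj('side',s2['position']),proj('top',s2['position']),proj('top',[[0,0,0.]]),proj('side',[[0,0,0.]]))
E
```

```text
[[496.24000547 152.20878463]] [[478.50730263 350.11734325]] [[286.10841333 400.65305484]] [[449.82327348 347.37315348]]
```

View pics/b_side.png

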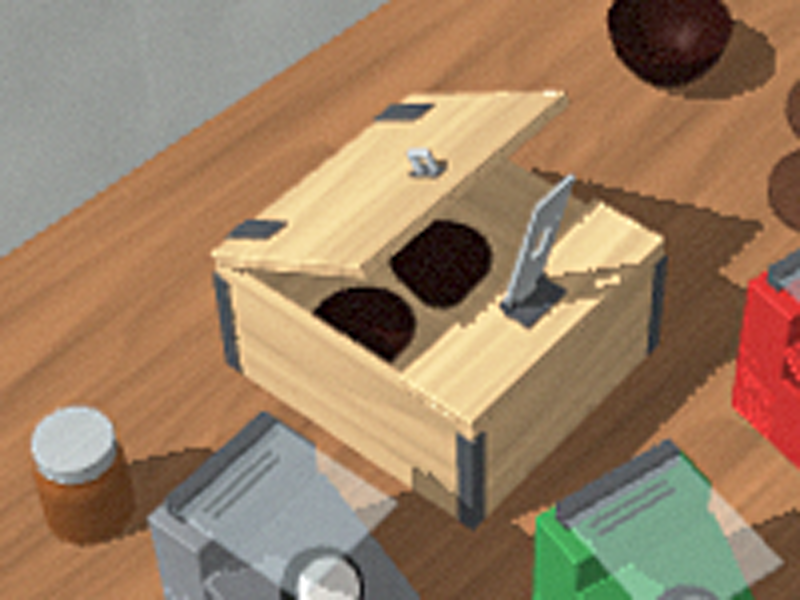

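View pics/b_top.png

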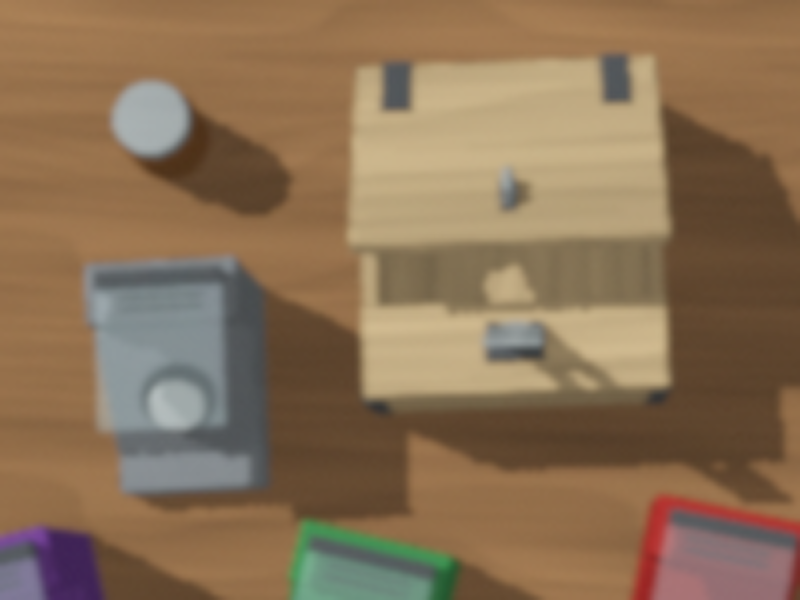

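Run:
```python
from h import *
s=cv2.imread('pics/a_side.png')
cv2.imwrite('pics/c_side.png',crop(s,175,230,275,335,6))
```

```text
(no output)
```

View pics/c_side.png

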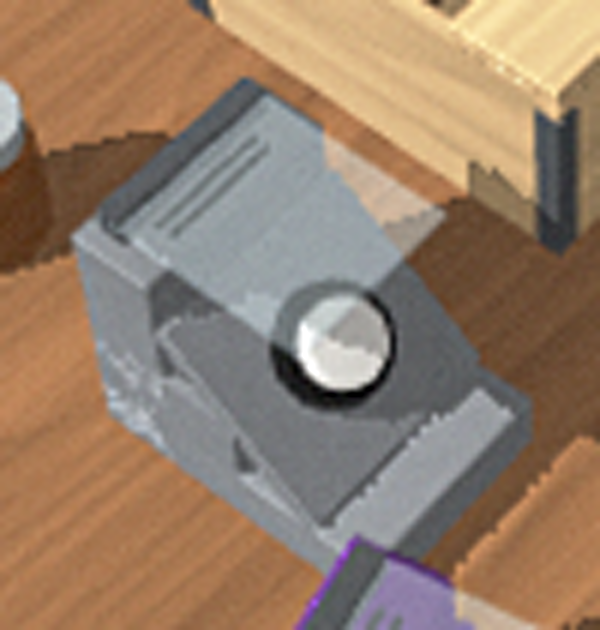

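```bash
cat > fit.py <<'E'
from h import *
from scipy.optimize import least_squares
def lidpt(d,y,up,a): # d from hinge, up above underside
    return [120-d*np.cos(a)-0*y+up*np.sin(a)*1.0, y, 110+d*np.sin(a)+up*np.cos(a)]
S=lambda u,v:(150+u/4,140+v/4); T=lambda u,v:(150+u/4,130+v/4)
obs=[('side',(-120,110,0),S(470,525)),('side',(-120,110,122),S(472,430)),('side',(-120,-110,122),S(663,242)),('side',(120,110,0),S(235,365)),('side',(-120,-110,0),S(655,352)),
('top',(-120,110,122),T(362,392)),('top',(-120,-110,122),T(670,385))]
lid=[('side',(175,-110,12),S(566,93)),('top',(175,110,12),T(348,242)),('top',(175,-110,12),T(670,233)),('side',(135,0,31.5),S(422,152)),('top',(135,0,31.5),T(508,172))]
def res(p):
    r=[]
    for n,P,uv in obs: r.append(proj(n,tr([P],*p[:3]))[0]-uv)
    for n,(d,y,u),uv in lid: r.append(proj(n,tr([lidpt(d,y,u,p[3])],*p[:3]))[0]-uv)
    return np.ravel(r)
f=least_squares(res,[0.5,0,0,0.6]); print(f.x); print(f.fun.reshape(-1,2).round(1))
b=f.x
# hasp angle
def hp(d,y,h): return [-75+d*np.cos(h),y,127+d*np.sin(h)]
for uv,n in ((S(572,178),'side'),(T(515,325),'top')):
    g=least_squares(lambda h:(proj(n,tr([hp(119,-20 if n=='side' else 0,h[0])],*b[:3]))[0]-uv),[1.9]); print('hasp',n,g.x,g.fun)
C=lambda u,v:(175+u/6,230+v/6)
co=[('side',(-30,0,92),C(347,342)),('side',(-48,-45,149),C(446,213)),('side',(-48,45,149),C(280,345)),('side',(-85,-55,0),C(528,435) ),('top',(-30,0,92),T(178,403)),('top',(-48,45,149),T(98,432)),('top',(-48,-45,149),T(228,430)),('side',(75,55,140),C(75,240)),('side',(75,-55,140),C(250,80))]
g=least_squares(lambda p:np.ravel([proj(n,tr([P],*p))[0]-uv for n,P,uv in co]),[0.4,0.25,0],loss='soft_l1'); print(g.x); print(g.fun.reshape(-1,2).round(1))
print('button',tr([(-30,0,92)],*g.x),'guard',tr([(-48,0,147)],*g.x))
print('hinge',tr([(-75,0,127)],*b[:3]),'catch',tr([(-15,0,141.5)],*b[:3]),'edge now',tr([lidpt(175,0,12,b[3])],*b[:3]))
for nm,a in (('purple',(252,367)),('green',(322,297)),('red',(373,235))): print(nm,ray('side',a,0.09))
E
python3 fit.py
```

```text
[0.6239482  0.04117509 0.0516483  0.53179728]
[[ 0.5  0.9]
 [-0.2 -2. ]
 [ 1.2 -0.9]
 [-0.9 -0.8]
 [ 0.5 -1.1]
 [-0.5  0.4]
 [-1.1  0.1]
 [ 0.6 -0.3]
 [-0.4  0.1]
 [-0.5  0.2]
 [-0.6 -0.7]
 [-0.6  0.9]]
hasp side [1.78745986] [ 0.82085395 -1.04632217]
hasp top [1.69447443] [-1.74973903  0.04623755]
[0.5173989  0.28650229 0.08411579]
[[ 0.8 -0.5]
 [ 0.3  0. ]
 [ 3.9  2.1]
 [ 1.3  0.1]
 [-0.9  1.1]
 [-0.3 -0.7]
 [-1.  -2. ]
 [-1.1 -1.3]
 [-0.5 -1.7]]
button [[0.48750497 0.28398179 0.092     ]] guard [[0.46956861 0.28246949 0.147     ]]
hinge [[0.54904821 0.03730319 0.127     ]] catch [[0.6089682  0.04040071 0.1415    ]] edge now [[0.5992342  0.03989751 0.20908233]]
purple [0.30269484 0.40521705 0.09      ]
green [0.30244496 0.15378663 0.09      ]
red [ 0.32491056 -0.10136489  0.09      ]
```

Candidates for "the console": grey at side px (225,285), green (318,297), purple (252,367) and red (365,235). The description asks for grey, and the close crop above confirms grey with its white button at (233,287). Box pose is (0.624, 0.041, yaw 0.052), lid about 0.53, hasp about 1.78. Console pose is (0.517, 0.287, yaw 0.084).

I'll do the lid first, moving above its right half.

Call:
step_arm(
  commands=[
    [[0.021,0.023,0.01,-0.016,-1],[0.021,0.023,0.01,-0.016,-1],[0.021,0.023,0.01,-0.016,-1],[0.021,0.023,0.01,-0.016,-1],[0.021,0.023,0.01,-0.016,-1],[0.021,0.023,0.01,-0.016,-1],[0.021,0.023,0.01,-0.016,-1],[0.021,0.023,0.01,-0.016,-1],[0.021,0.023,0.01,-0.016,-1],[0.021,0.023,0,-0.016,-1],[0.021,0.023,0,-0.016,-1],[0.021,0.023,0,-0.016,-1],[0.021,0.023,0,-0.016,-1],[0.021,0.023,0,-0.016,-1],[0.021,0.023,0,-0.016,-1],[0.021,0.023,0,-0.016,-1],[0.021,0.023,0,-0.016,-1],[0.021,0.023,0,-0.016,-1],[0.021,0.023,0,-0.016,-1],[0.022,0.02,0,-0.016,-1]],
  ],
)

```text
t: 2.15
position: [0.6124, -0.0308, 0.321]
eef_rot: [-0.0, 1.0, 0.026, -0.0]
force: [0.4, -0.5, 0.8]
gripper_width: 0.0004
```

```bash
python3 - <<'E'
from h import *
s=robot.observe(); im=grab_frame('wrist')[:,:,::-1].copy()
b=(0.6239,0.0412,0.0516)
import fit
E
python3 - <<'E'
from h import *
s=robot.observe(); im=grab_frame('wrist')[:,:,::-1].copy()
b=(0.6239,0.0412,0.0516)
P=[(-120,110,122),(-120,-110,122),(-75,0,127),(120,110,110),(120,-110,110)]
a=.532;c,si=np.cos(a),np.sin(a)
P+=[(120-175*c+12*si,y,110+175*si+12*c) for y in(110,-110)]+[(120-135*c+31.5*si,0,110+135*si+31.5*c)]
P+=[(-75+119*np.cos(h),0,127+119*np.sin(h)) for h in (1.7,1.8,1.9)]
for u in projw(tr(P,*b),s): cv2.circle(im,(int(u[0]),int(u[1])),3,(0,0,255),-1)
cv2.imwrite('pics/d_w.png',im); print(s['force'])
E
```

```text
[0.6239482  0.04117509 0.0516483  0.53179728]
[[ 0.5  0.9]
 [-0.2 -2. ]
 [ 1.2 -0.9]
 [-0.9 -0.8]
 [ 0.5 -1.1]
 [-0.5  0.4]
 [-1.1  0.1]
 [ 0.6 -0.3]
 [-0.4  0.1]
 [-0.5  0.2]
 [-0.6 -0.7]
 [-0.6  0.9]]
hasp side [1.78745986] [ 0.82085395 -1.04632217]
hasp top [1.69447443] [-1.74973903  0.04623755]
[0.5173989  0.28650229 0.08411579]
[[ 0.8 -0.5]
 [ 0.3  0. ]
 [ 3.9  2.1]
 [ 1.3  0.1]
 [-0.9  1.1]
 [-0.3 -0.7]
 [-1.  -2. ]
 [-1.1 -1.3]
 [-0.5 -1.7]]
button [[0.48750497 0.28398179 0.092     ]] guard [[0.46956861 0.28246949 0.147     ]]
hinge [[0.54904821 0.03730319 0.127     ]] catch [[0.6089682  0.04040071 0.1415    ]] edge now [[0.5992342  0.03989751 0.20908233]]
purple [0.30269484 0.40521705 0.09      ]
green [0.30244496 0.15378663 0.09      ]
red [ 0.32491056 -0.10136489  0.09      ]
[ 2.73935824  1.74167111 -0.34215403]
```

View pics/d_w.png

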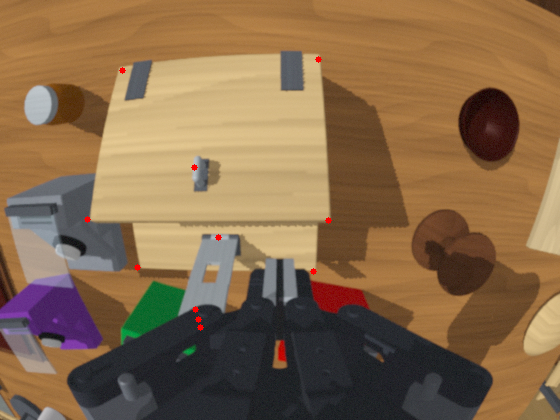

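The projected box model lands on the picture within a few pixels: lid edge at rows 218-220, deck corners near (138,267) and (313,271), and the hasp tip near (198,318). The fingers are over the lid's right half, so I'll push down.

Call:
step_arm(
  commands=[
    [[0,0,-0.03,0,-1],[0,0,-0.03,0,-1],[0,0,-0.03,0,-1],[0,0,-0.02,0,-1],[0,0,-0.01,0,-1],[0,0,-0.01,0,-1],[0,0,-0.01,0,-1],[0,0,-0.01,0,-1],[0,0,-0.01,0,-1],[0,0,-0.01,0,-1],[0,0,-0.01,0,-1]],
  ],
)

```text
t: 3.35
position: [0.6116, -0.0321, 0.1405]
eef_rot: [0.0, 1.0, 0.026, -0.0]
force: [-2.4, -0.7, 3.8]
gripper_width: 0.0002
```

Call:
step_arm(
  commands=[
    [[0,0,-0.006,0,-1],[0,0,-0.006,0,-1],[0,0,-0.004,0,-1],[0,0,-0.003,0,-1],[0,0,-0.002,0,-1]],
  ],
)

```text
t: 3.85
position: [0.6118, -0.0321, 0.1219]
eef_rot: [0.0, 1.0, 0.026, 0.0]
force: [-10.9, -0.3, 19.0]
gripper_width: 0.0003
```

Call:
step_arm(
  commands=[
    [[0,0,-0.001,0,-1],[0,0,0,0,-1],[0,0,0,0,-1]],
  ],
)

```text
t: 4.15
position: [0.6118, -0.0321, 0.122]
eef_rot: [0.0, 1.0, 0.026, 0.001]
force: [-10.0, 0.3, 14.1]
gripper_width: 0.0003
```

Call:
step_arm(
  commands=[
    [[0,0,0.02,0,-1],[0,0,0.03,0,-1],[0,0,0.04,0,-1],[0,0,0.04,0,-1],[0,0,0.04,0,-1],[-0.02,0.01,0.01,0,-1],[-0.03,0.015,0,0,-1],[-0.03,0.015,0,0,-1],[-0.03,0.015,0,0,-1],[-0.025,0.01,0,0,-1],[0,0,0,0,-1]],
  ],
)

```text
t: 5.25
position: [0.4753, 0.034, 0.3002]
eef_rot: [-0.0, 1.0, 0.027, 0.001]
force: [-0.4, -0.8, 0.2]
gripper_width: -0.0001
```

Run:
```python
from h import *
s=robot.observe(); print(s['t'],s['position'],s['force'],s['q'])
im=grab_frame('wrist')[:,:,::-1].copy()
b=(0.6239,0.0412,0.0516)
P=[(-55,110,122),(-55,-110,122),(-15,0,141.5)]
P+=[(-75+119*np.cos(h),0,127+119*np.sin(h)) for h in (1.7,1.8,1.9)]
for u in projw(tr(P,*b),s): cv2.circle(im,(int(u[0]),int(u[1])),2,(0,0,255),-1)
sd=grab_frame('side')[:,:,::-1]
cv2.imwrite('pics/e_w.png',im);cv2.imwrite('pics/e_s.png',crop(sd,150,110,350,260,4))
```

```text
5.25 [0.47531522 0.03397124 0.30018597] [-0.3515766  -0.83483507  0.20418556] [-6.34416472e-03 -9.24150372e-02  1.40745583e+00  3.17003443e-04
  1.82421442e+00  1.51100892e+00]
```

View pics/e_w.png

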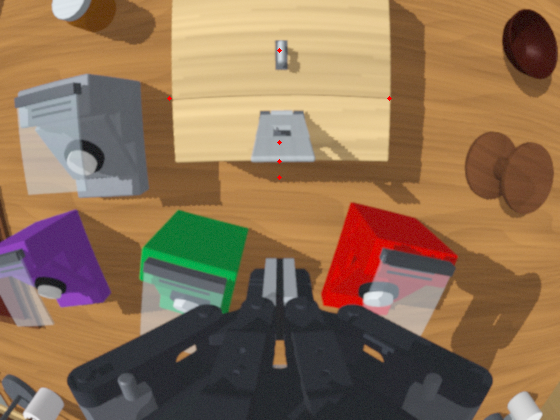

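View pics/e_s.png

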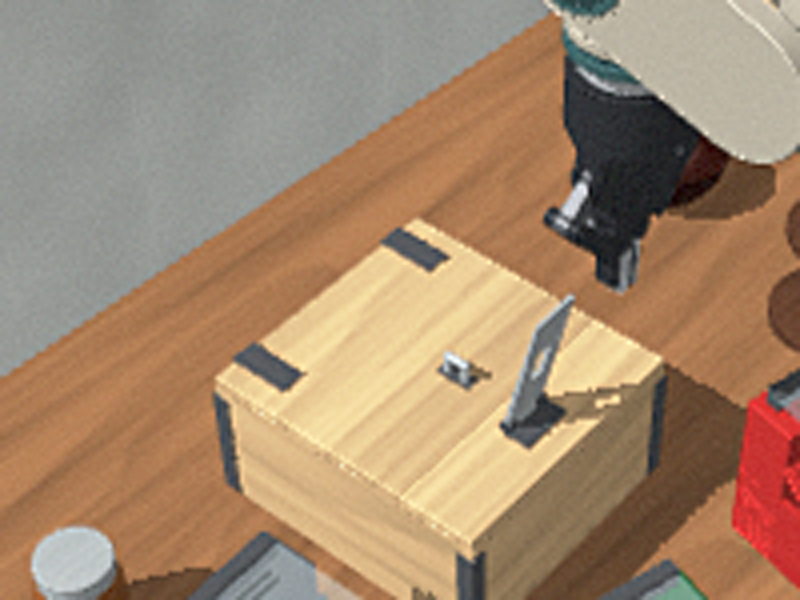

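Lid is shut flush: its front edge matches the predicted line at row 98. The hasp tip at (282,160) gives an angle of about 1.8. Next I'll go down in front of the hasp and push it rearward along an arc.

Call:
step_arm(
  commands=[
    [[0,0,-0.026,0,-1],[0,0,-0.026,0,-1],[0,0,-0.026,0,-1],[0.015,0.001,0,0,-1],[0.015,0.001,0,0,-1],[0.008,0,0.001,0,-1],[0.008,0.001,0.001,0,-1],[0.008,0,0.001,0,-1],[0.007,0.001,0.001,0,-1],[0.009,0,0,0,-1],[0.009,0.001,0,0,-1],[0.009,0,-0.001,0,-1],[0.009,0.001,-0.003,0,-1],[0.009,0,-0.003,0,-1],[0.008,0.001,-0.003,0,-1],[0.008,0,-0.005,0,-1],[0.008,0.001,-0.005,0,-1],[0.007,0,-0.006,0,-1]],
  ],
)

```text
t: 7.15
position: [0.6144, 0.041, 0.1988]
eef_rot: [-0.0, 1.0, 0.026, 0.0]
force: [-1.0, 0.6, 0.0]
gripper_width: -0.0004
```

Run:
```python
from h import *
s=robot.observe(); print(s['t'],s['position'],s['force'])
sd=grab_frame('side')[:,:,::-1]
cv2.imwrite('pics/f_s.png',crop(sd,150,110,350,260,4))
```

```text
7.15 [0.61443611 0.04099306 0.19880877] [-0.9784676   0.61258708  0.00294587]
```

View pics/f_s.png

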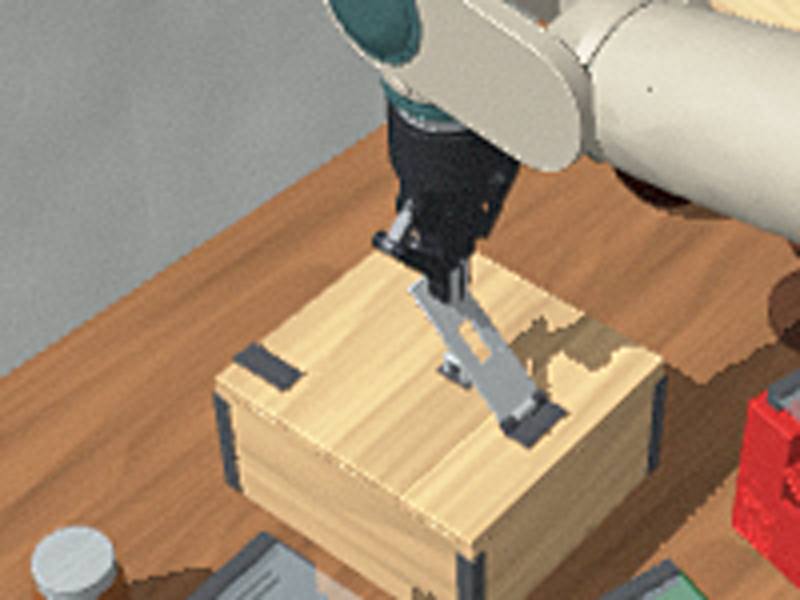

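The hasp is past upright at about 45°, with the fingers on its face near the tip. Continuing down.

Call:
step_arm(
  commands=[
    [[0.004,0,-0.007,0,-1],[0.004,0.001,-0.007,0,-1],[0.004,0,-0.007,0,-1],[0.004,0,-0.008,0,-1],[0.004,0.001,-0.008,0,-1],[0.003,0,-0.008,0,-1],[0.003,0,-0.008,0,-1],[0.003,0,-0.008,0,-1],[0.002,0,-0.006,0,-1],[0,0,-0.003,0,-1],[0,0,-0.002,0,-1],[0,0,0,0,-1]],
  ],
)

```text
t: 8.4
position: [0.6449, 0.0428, 0.129]
eef_rot: [0.0, 1.0, 0.026, 0.001]
force: [-4.5, 0.2, 5.9]
gripper_width: -0.0001
```

Call:
step_arm(
  commands=[
    [[0,0,-0.001,0,-1],[0,0,-0.001,0,-1],[0,0,0,0,-1],[0,0,0,0,-1]],
  ],
)

```text
t: 8.8
position: [0.6449, 0.0428, 0.1288]
eef_rot: [0.0, 1.0, 0.026, 0.001]
force: [-9.0, -0.0, 13.9]
gripper_width: -0.0003
```

Call:
step_arm(
  commands=[
    [[0,0,0.02,0,-1],[0,0,0.03,0,-1],[0,0,0.04,0,-1],[-0.02,0,0.04,0,-1],[-0.03,0,0.03,0,-1],[-0.03,0,0.01,0,-1],[0,0,0,0,-1]],
  ],
)

```text
t: 9.5
position: [0.5634, 0.043, 0.2994]
eef_rot: [0.0, 1.0, 0.026, 0.003]
force: [-0.3, -0.1, 0.2]
gripper_width: -0.0001
```

Run:
```python
from h import *
s=robot.observe(); print(s['t'],s['position'],s['force'],s['q'])
sd=grab_frame('side')[:,:,::-1];w=grab_frame('wrist')[:,:,::-1]
cv2.imwrite('pics/g_s.png',crop(sd,150,110,350,260,4));cv2.imwrite('pics/g_w.png',w)
```

```text
9.5 [0.56339485 0.04303535 0.29935768] [-0.25995032 -0.05755953  0.23320731] [ 1.09172872e-02  1.57011027e-01  1.15408034e+00 -6.57494282e-05
  1.82429272e+00  1.52958836e+00]
```

View pics/g_s.png

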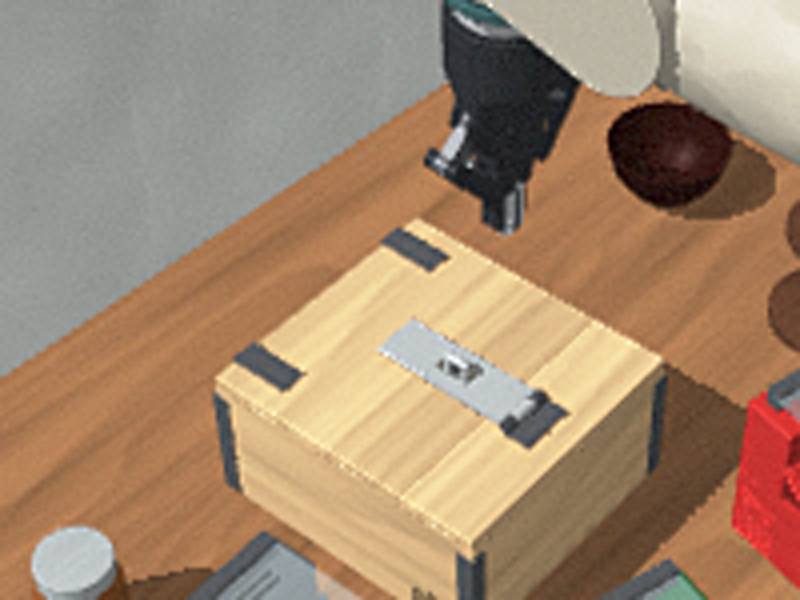

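View pics/g_w.png

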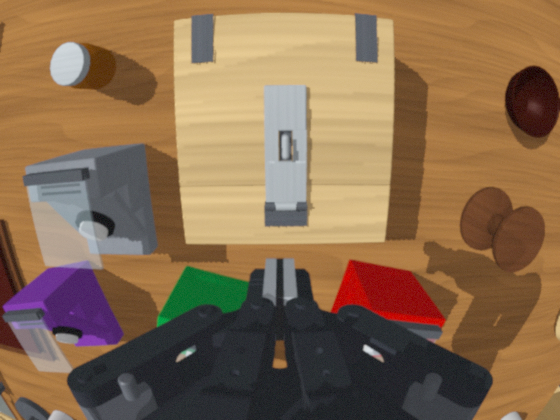

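The hasp lies flat and the catch stands through its slot, side crop (460,365) and wrist (286,146). So the lid and hasp are done.

The button needs a tilted tool, but rows only turn the tool about world z. I'll test in free air, high up, whether the tool leans outward at the edge of the reach and keeps that lean.

Call:
step_arm(
  commands=[
    [[0.01,0.01,0.03,0,-1],[0.02,0.01,0.03,0,-1],[0.03,0.01,0.03,0,-1],[0.04,0.01,0.03,0,-1],[0.04,0.01,0.02,0,-1],[0.04,0,0,0,-1],[0.04,0,0,0,-1],[0.04,0,0,0,-1],[0.04,0,0,0,-1],[0.04,0,0,0,-1]],
  ],
)

```text
t: 10.6
position: [0.7621, 0.0724, 0.3425]
eef_rot: [-0.003, 0.999, 0.026, 0.043]
force: [-0.4, -0.2, -0.4]
gripper_width: -0.0001
```

Run:
```python
from h import *
s=robot.observe(); print(s['t'],s['position'],s['q'].round(3),Rq(s['eef_rot']).round(3))
```

```text
10.6 [0.76213806 0.07241994 0.34249519] [0.045 0.863 0.122 0.006 2.07  1.567] [[ 0.995  0.052  0.086]
 [ 0.051 -0.999  0.009]
 [ 0.086 -0.005 -0.996]]
```

The tool does lean outward at the reach limit (0.086 rad). I'll continue and see whether it accumulates.

Call:
step_arm(
  commands=[
    [[0.05,0,0.03,0,-1],[0.05,0,0.03,0,-1],[0.05,0,0.03,0,-1],[0.05,0,0.03,0,-1],[0.05,0,0.03,0,-1]],
  ],
)

```text
t: 11.1
position: [0.7941, 0.0578, 0.3693]
eef_rot: [-0.008, 0.993, 0.026, 0.119]
force: [0.4, 0.7, -0.3]
gripper_width: -0.0001
```

```bash
cat > st.py <<'E'
from h import *
s=robot.observe(); z=Rq(s['eef_rot'])[:,2]; x=Rq(s['eef_rot'])[:,0]
print(s['t'],s['position'].round(4),'q',s['q'].round(3),'z',z.round(3),'tilt',np.degrees(np.arccos(-z[2])).round(1),'az',np.arctan2(z[1],z[0]).round(3),'x',x.round(3),'F',s['force'].round(1))
E
python3 st.py
```

```text
11.1 [0.7941 0.0578 0.3693] q [0.021 0.836 0.121 0.017 1.946 1.548] z [ 0.236  0.021 -0.972] tilt 13.7 az 0.089 x [0.97  0.049 0.236] F [ 0.4  0.7 -0.3]
```

The lean accumulates: 13.7° now, at azimuth 0.089, which already matches the console's yaw of 0.084. Going on.

Call:
step_arm(
  commands=[
    [[0.05,0,0.03,0,-1],[0.05,0,0.03,0,-1],[0.05,0,0.03,0,-1],[0.05,0,0.03,0,-1],[0.05,0,0.03,0,-1],[0.05,0,0.03,0,-1],[0.05,0,0.03,0,-1],[0.05,0,0.03,0,-1]],
  ],
)

```text
t: 11.9
position: [0.8531, 0.042, 0.4001]
eef_rot: [-0.011, 0.971, 0.025, 0.236]
force: [0.1, 0.4, -0.2]
gripper_width: 0.0001
```

```bash
python3 st.py
```

```text
11.9 [0.8531 0.042  0.4001] q [-0.006  0.825  0.123  0.037  1.717  1.528] z [ 0.458  0.034 -0.888] tilt 27.4 az 0.074 x [0.887 0.042 0.46 ] F [ 0.1  0.4 -0.2]
```

Call:
step_arm(
  commands=[
    [[0.05,0,0.03,0,-1],[0.05,0,0.03,0,-1],[0.05,0,0.03,0,-1],[0.05,0,0.03,0,-1],[0.05,0,0.03,0,-1],[0.05,0,0.03,0,-1],[0.05,0,0.03,0,-1],[0.05,0,0.03,0,-1],[0.05,0,0.03,0,-1]],
  ],
)

```text
t: 12.8
position: [0.9195, 0.0311, 0.4383]
eef_rot: [-0.013, 0.93, 0.022, 0.366]
force: [0.2, 0.3, 1.1]
gripper_width: 0.0002
```

```bash
python3 st.py
```

```text
12.8 [0.9195 0.0311 0.4383] q [-0.024  0.833  0.123  0.058  1.437  1.514] z [ 0.681  0.041 -0.731] tilt 43.0 az 0.06 x [0.73  0.032 0.682] F [0.2 0.3 1.1]
```

Tilt is now 43.0° at azimuth 0.06, almost exactly along the button's axis. Moving back to see whether the tilt holds.

Call:
step_arm(
  commands=[
    [[-0.026,0.012,-0.005,0.003,-1],[-0.026,0.012,-0.005,0.003,-1],[-0.026,0.012,-0.005,0.003,-1],[-0.026,0.012,-0.005,0.003,-1],[-0.026,0.012,-0.005,0.003,-1],[-0.026,0.012,-0.005,0.003,-1],[-0.026,0.012,-0.005,0.003,-1],[-0.026,0.012,-0.005,0.003,-1]],
  ],
)

```text
t: 13.6
position: [0.7153, 0.1255, 0.3997]
eef_rot: [-0.018, 0.93, 0.033, 0.366]
force: [-0.0, 0.9, -1.0]
gripper_width: 0.0002
```

```bash
python3 st.py
python3 - <<'E'
from h import *
t=cv2.imread('pics/a_top.png'); cv2.imwrite('pics/k_top.png',crop(t,110,180,270,330,5))
g=(0.5174,0.2865,0.0841)
for n,p in (('side',[(-30,0,92),(-48,45,149),(-48,-45,149)]),):print(proj(n,tr(p,*g)))
E
```

```text
13.6 [0.7153 0.1255 0.3997] q [ 0.137  0.084  1.184 -0.04   1.125  1.639] z [ 0.679  0.057 -0.732] tilt 43.0 az 0.084 x [0.73  0.049 0.682] F [-0.   0.9 -1. ]
[[233.58848709 286.54472993]
 [225.59537965 289.59973478]
 [249.62942269 265.53542295]]
```

View pics/k_top.png

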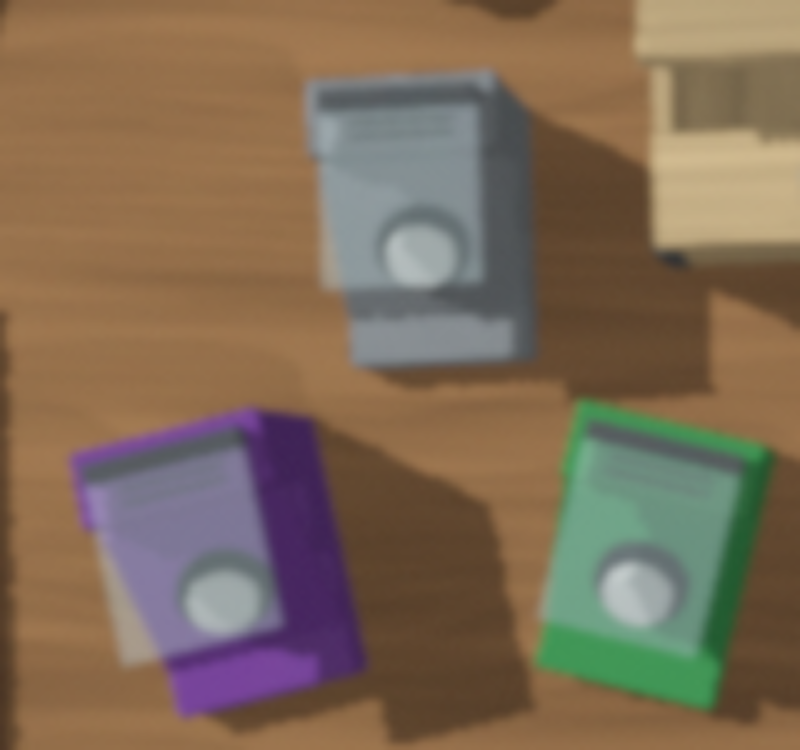

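Run:
```python
from h import *
for n,a,z in (('green rear left top',(226,260),.14),('green rear right top',(264,271),.14),('purple rear right top',(160,262),.14),('purple bottom right rear',(173,264),0),('purple bottom right front',(183,313),0.),('green guard fl',(218,305),.149)): print(n,ray('top',a,z).round(3))
u=np.array([-.667,-.056,.743]);B=np.array([.4875,.284,.092])
for L in (.2,.16,.1,.05,0): print(L,(B+L*u).round(4))
```

```text
green rear left top [0.406 0.179 0.14 ]
green rear right top [0.378 0.071 0.14 ]
purple rear right top [0.396 0.366 0.14 ]
purple bottom right rear [0.394 0.36  0.   ]
purple bottom right front [0.247 0.321 0.   ]
green guard fl [0.281 0.195 0.149]
0.2 [0.3541 0.2728 0.2406]
0.16 [0.3808 0.275  0.2109]
0.1 [0.4208 0.2784 0.1663]
0.05 [0.4542 0.2812 0.1291]
0 [0.4875 0.284  0.092 ]
```

The tilt holds, and the gap between the green and purple consoles (y 0.18 to 0.36) is wide enough. Moving to the pre-approach point in front of the grey console.

Call:
step_arm(
  commands=[
    [[-0.026,0.0125,-0.005,0,-1],[-0.026,0.0125,-0.005,0,-1],[-0.026,0.0125,-0.005,0,-1],[-0.026,0.0125,-0.005,0,-1],[-0.026,0.0125,-0.005,0,-1],[-0.026,0.0125,-0.005,0,-1],[-0.026,0.0125,-0.005,0,-1],[-0.026,0.0125,-0.005,0,-1],[-0.026,0.0125,-0.007,0,-1],[-0.026,0.0125,-0.007,0,-1],[-0.026,0.0125,-0.007,0,-1],[-0.026,0.0125,-0.007,0,-1],[0,0,0,0,-1]],
  ],
)

```text
t: 14.9
position: [0.4023, 0.2767, 0.331]
eef_rot: [-0.019, 0.93, 0.035, 0.365]
force: [0.2, 0.4, 0.0]
gripper_width: 0.0
```

```bash
python3 st.py
```

```text
14.9 [0.4023 0.2767 0.331 ] q [ 0.775 -0.514  1.829 -0.473  1.241  2.289] z [ 0.678  0.061 -0.733] tilt 42.9 az 0.089 x [0.731 0.052 0.681] F [0.2 0.4 0. ]
```

Call:
step_arm(
  commands=[
    [[0,0,-0.019,0,-1],[0,0,-0.019,0,-1],[0,0,-0.019,0,-1],[0,0,-0.019,0,-1],[0,0,-0.019,0,-1],[0,0,-0.019,0,-1],[0,0,-0.019,0,-1],[0,0,-0.019,0,-1],[0,0,0,0,-1]],
  ],
)

```text
t: 15.8
position: [0.404, 0.2741, 0.1768]
eef_rot: [-0.016, 0.931, 0.034, 0.364]
force: [0.4, 0.3, -1.0]
gripper_width: -0.0
```

```bash
python3 st.py
python3 - <<'E'
from h import *
s=robot.observe(); im=grab_frame('wrist')[:,:,::-1].copy(); sd=grab_frame('side')[:,:,::-1]
g=(0.5174,0.2865,0.0841)
P=[(-30,0,92),(-48,45,147),(-48,-45,147),(-85,55,0),(-85,-55,0),(75,55,140),(75,-55,140)]
for u in projw(tr(P,*g),s): cv2.circle(im,(int(u[0]),int(u[1])),2,(0,0,255),-1)
cv2.imwrite('pics/m_w.png',im);cv2.imwrite('pics/m_s.png',crop(sd,150,200,350,350,4))
E
```

```text
15.8 [0.404  0.2741 0.1768] q [ 0.768 -0.449  2.091 -0.554  0.958  2.465] z [ 0.676  0.055 -0.735] tilt 42.7 az 0.081 x [0.733 0.051 0.678] F [ 0.4  0.3 -1. ]
```

View pics/m_w.png

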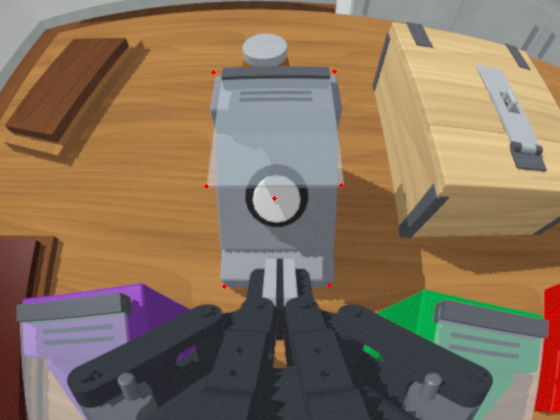

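View pics/m_s.png

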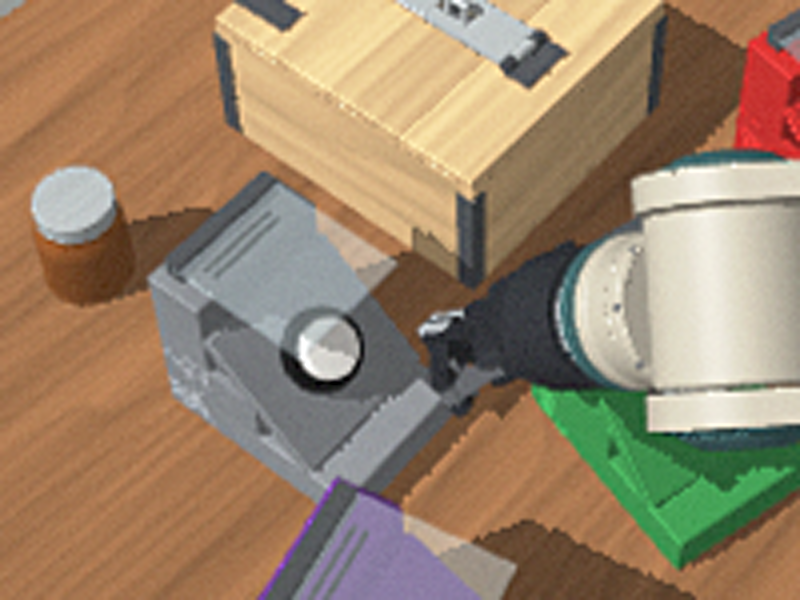

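The predicted button (274,198) sits on the seen button (277,199) and the guard edge matches at row 185, so the console estimate is good to about 1 mm. Now I'll advance along the button's axis.

Call:
step_arm(
  commands=[
    [[0.0073,0.0009,-0.0081,0,-1],[0.0073,0.0009,-0.0081,0,-1],[0.0073,0.0009,-0.0081,0,-1],[0.0073,0.0009,-0.0081,0,-1],[0.0073,0.0009,-0.0081,0,-1],[0.0073,0.0009,-0.0081,0,-1],[0.0073,0.0009,-0.0081,0,-1],[0.0073,0.0009,-0.0081,0,-1],[0.0073,0.0009,-0.0081,0,-1],[0,0,0,0,-1]],
  ],
)

```text
t: 16.9
position: [0.4704, 0.2826, 0.1046]
eef_rot: [-0.017, 0.931, 0.033, 0.364]
force: [-0.4, -1.0, 0.4]
gripper_width: 0.0003
```

```bash
python3 st.py
python3 - <<'E'
from h import *
s=robot.observe(); im=grab_frame('wrist')[:,:,::-1].copy(); sd=grab_frame('side')[:,:,::-1]
cv2.imwrite('pics/n_w.png',im);cv2.imwrite('pics/n_s.png',crop(sd,175,220,325,332,5))
E
```

```text
16.9 [0.4704 0.2826 0.1046] q [ 0.665 -0.169  2.03  -0.604  0.719  2.512] z [ 0.676  0.055 -0.734] tilt 42.7 az 0.081 x [0.733 0.05  0.679] F [-0.4 -1.   0.4]
```

View pics/n_w.png

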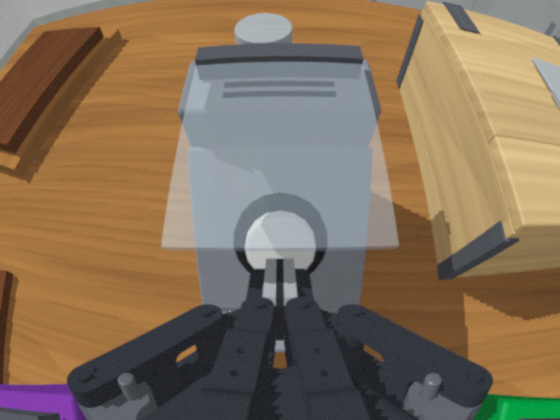

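View pics/n_s.png

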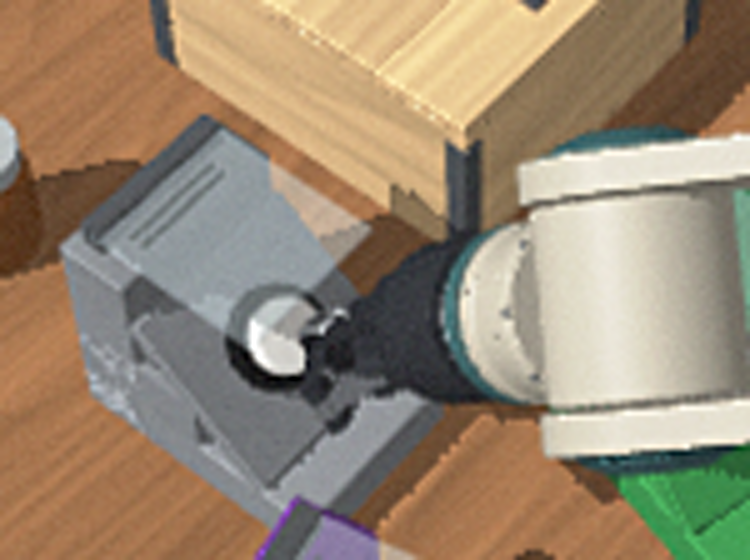

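Laterally centred, with button and fingers both at column 280, the tip 4 mm toward the front of the button's centre, and about 20 mm left to contact. Closing in.

Call:
step_arm(
  commands=[
    [[0.0033,0.0002,-0.0037,0,-1],[0.0033,0.0002,-0.0037,0,-1],[0.0033,0.0002,-0.0037,0,-1],[0.0013,0.0001,-0.0015,0,-1],[0.0013,0.0001,-0.0015,0,-1],[0,0,0,0,-1]],
  ],
)

```text
t: 17.6
position: [0.4826, 0.284, 0.0923]
eef_rot: [-0.018, 0.93, 0.033, 0.365]
force: [-0.9, 0.4, 0.5]
gripper_width: -0.0
```

Call:
step_arm(
  commands=[
    [[0.0013,0.0001,-0.0015,0,-1],[0.0013,0.0001,-0.0015,0,-1],[0,0,0,0,-1]],
  ],
)

```text
t: 17.9
position: [0.4853, 0.2844, 0.0896]
eef_rot: [-0.018, 0.93, 0.033, 0.365]
force: [-1.2, -0.3, 1.6]
gripper_width: -0.0004
```

Call:
step_arm(
  commands=[
    [[0.0013,0,-0.0015,0,-1],[0.0013,0,-0.0015,0,-1],[0,0,0,0,-1]],
  ],
)

```text
t: 18.2
position: [0.488, 0.2845, 0.0867]
eef_rot: [-0.018, 0.93, 0.033, 0.365]
force: [-3.5, 1.3, 3.2]
gripper_width: 0.0002
```

Call:
step_arm(
  commands=[
    [[0.0013,0,-0.0015,0,-1],[0,0,0,0,-1]],
  ],
)

```text
t: 18.4
position: [0.4889, 0.2846, 0.0857]
eef_rot: [-0.018, 0.93, 0.033, 0.365]
force: [-14.3, -2.4, 11.9]
gripper_width: -0.0001
```

The force jumps to 18 N along the axis after about 6 mm of travel, so the button is bottomed. I'll hold briefly, look, then withdraw along the axis.

Call:
step_arm(
  commands=[
    [[0.0004,0,-0.0004,0,-1],[0,0,0,0,-1]],
  ],
)

```text
t: 18.6
position: [0.489, 0.2847, 0.0856]
eef_rot: [-0.018, 0.93, 0.033, 0.365]
force: [-22.9, -3.9, 18.1]
gripper_width: 0.0002
```

```bash
python3 st.py
python3 - <<'E'
from h import *
s=robot.observe(); im=grab_frame('wrist')[:,:,::-1].copy(); sd=grab_frame('side')[:,:,::-1]
cv2.imwrite('pics/p_w.png',crop(im,130,120,430,345,2.6));cv2.imwrite('pics/p_s.png',crop(sd,190,240,290,315,8))
E
```

```text
18.6 [0.489  0.2847 0.0856] q [ 0.64  -0.089  2.003 -0.627  0.658  2.532] z [ 0.678  0.057 -0.733] tilt 42.9 az 0.084 x [0.731 0.049 0.681] F [-22.9  -3.9  18.1]
```

View pics/p_w.png

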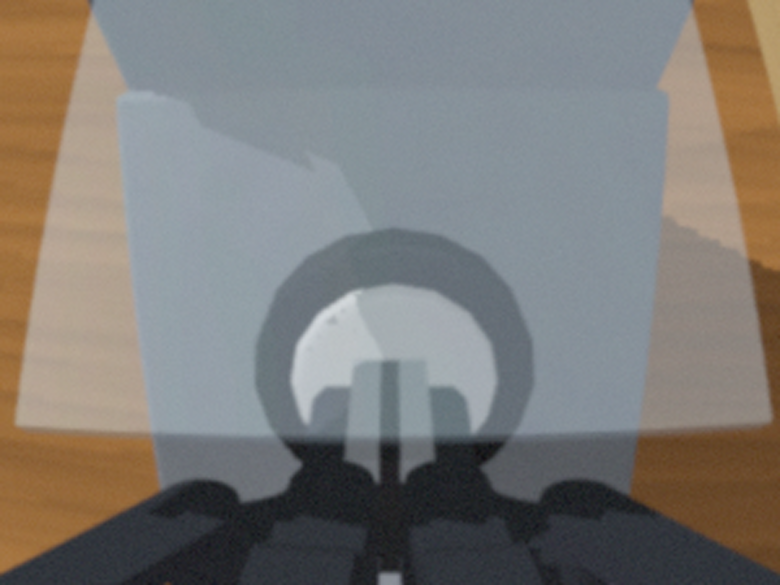

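View pics/p_s.png

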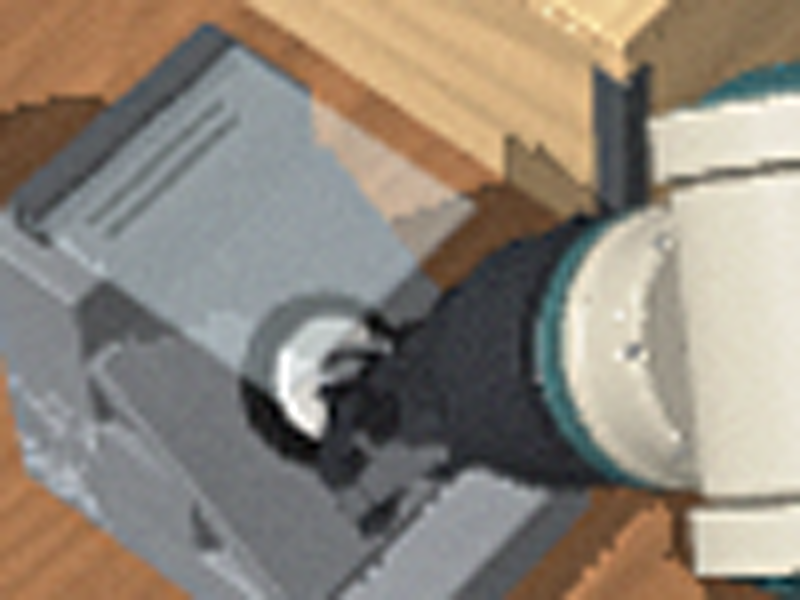

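The fingertips are on the white button, which has sunk into its collar, and they stay clear below the guard edge. The force is 29 N. Withdrawing along the same line.

Call:
step_arm(
  commands=[
    [[-0.0035,-0.0003,0.0038,0,-1],[-0.0065,-0.0006,0.0073,0,-1],[-0.0073,-0.0008,0.0081,0,-1],[-0.0073,-0.0008,0.0081,0,-1],[-0.0073,-0.0008,0.0081,0,-1],[-0.0073,-0.0008,0.0081,0,-1],[-0.0073,-0.0008,0.0081,0,-1],[-0.0073,-0.0008,0.0081,0,-1],[-0.0073,-0.0008,0.0081,0,-1],[-0.0073,-0.0008,0.0081,0,-1],[-0.0073,-0.0008,0.0081,0,-1],[-0.0073,-0.0008,0.0081,0,-1],[0,0,0.019,0,-1],[0,0,0.019,0,-1],[0,0,0.019,0,-1],[0,0,0,0,-1],[0,0,0,0,-1]],
  ],
)

```text
t: 20.4
position: [0.4062, 0.2753, 0.2334]
eef_rot: [-0.018, 0.93, 0.033, 0.365]
force: [0.2, 0.4, 0.2]
gripper_width: 0.0003
```

```bash
python3 st.py
python3 - <<'E'
from h import *
s=robot.observe(); im=grab_frame('wrist')[:,:,::-1].copy(); sd=grab_frame('side')[:,:,::-1];t=grab_frame('top')[:,:,::-1]
cv2.imwrite('pics/q_w.png',im);cv2.imwrite('pics/q_s.png',crop(sd,140,110,340,330-70,4));cv2.imwrite('pics/q_t.png',t)
E
```

```text
20.4 [0.4062 0.2753 0.2334] q [ 0.766 -0.489  2.005 -0.514  1.062  2.389] z [ 0.678  0.057 -0.733] tilt 42.9 az 0.084 x [0.731 0.049 0.68 ] F [0.2 0.4 0.2]
```

View pics/q_w.png

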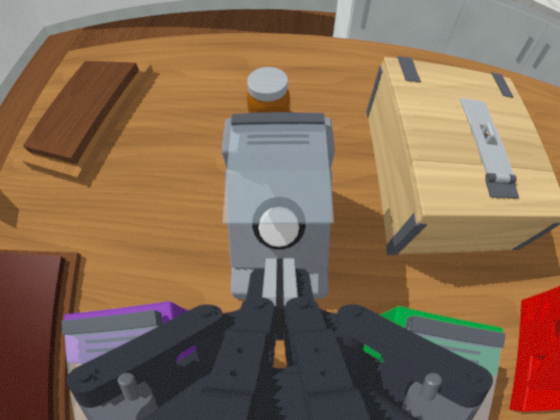

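View pics/q_s.png

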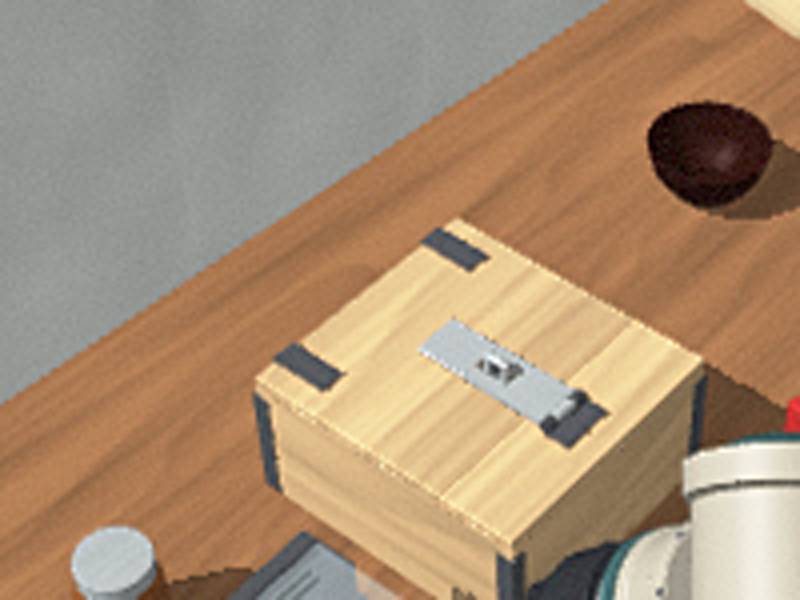

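View pics/q_t.png

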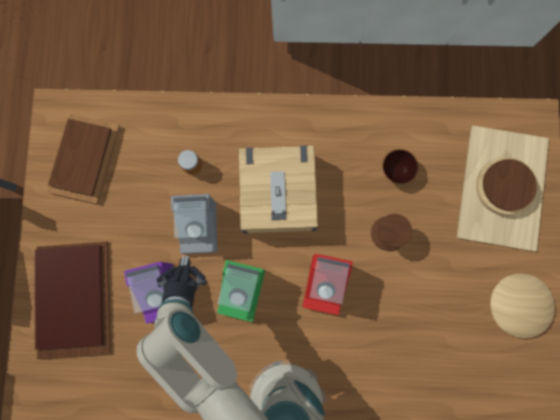

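The lid and hasp are flat, and the button is proud of its collar again at wrist (279,228). The jar (188,160), bowl (400,166) and stand (391,232) are at their starting pixels. The tool is free with about 0 N on it. Handing in.

```bash
python3 -c "
from cell import robot
print(robot.observe()['force'], robot.sign_off())"
```

```text
the job is handed in; nothing more can be done
[-0.49613282 -1.32819195  0.22269764] None
```

The curing box is shut and latched, and the start button was pressed and came back up. I handed the job in at about 20.6 s; sign-off gave no verdict.

- **Lid:** I pushed it down on its right half. The fingertips stopped at z = 0.122 m, the height of the shut lid, with 14–19 N upward.
- **Hasp:** I swung it over along an arc and pressed it down. The fingertips stopped at z = 0.129 m, the top face of a flat strap, and the catch stands up through the slot.
- **Button:** Move rows only turn the tool about world z, so I got the tilt by driving the arm past its reach limit in free air. The tool leaned there and kept the lean: 42.9° at azimuth 0.084 rad, against the button's 42° and the console's 0.084 rad. I pressed along the button's axis until it stopped at 18 N, rising to 29 N while held, then drew back along the same line.

**Last checks:** The pictures show lid and hasp flat, the button proud of its collar, and the jar, bowl and stand where they began. The force on the free tool was about 1 N or less, which is noise.

**Not measured directly:** I judged full button travel by the force jump and about 6 mm of tool movement. The two camera views put the hasp's starting angle at 1.69 and 1.79 rad, and the wrist view at about 1.8. The pushing path allowed for that spread.

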